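# Load a flywheel into the spin stand and hold it home for clamping

## Task

Load the larger flywheel into the spin stand: lift the clear guard by its pull tab until it rests open on its stop, take the larger of the two wheels out of the rack by its flat-sided stub, and push its keyed shaft down into the drive hub, turning the wheel until its key slips into the hub's keyway. Keep pushing against the hub's ejector spring until the wheel sits flush on the hub, and finish while still gripping it and pressing it down there, so that a colleague can tighten the clamp screw. Leave the guard open and the smaller wheel in its place in the rack.

Things in the scene. Friction and masses are not known exactly. Their poses are not given: they have to be found in the camera images.
- guard (a joint): opening of the clear plastic guard over the spin stand (175 x 160 x 75 mm, 0.35 kg, damped): 0 = shut over the hub, 1.745 rad (100 deg) = resting open on the two rubber stops behind its hinge. It balances near 1.1 rad: below that it falls shut, beyond it falls open to the stop by itself
- guard_hinge (a point): middle of the guard's hinge axis, fixed on the stand (grey box, 215 x 190 mm, deck 58 mm above the bench), 58 mm above the bench, 95 mm from the hub's axis. y: along the hinge; x: level, from the hub to the hinge, the way the guard swings open; z: up. A positive turn about y opens the guard
- guard_tab (a point): grip point on the guard's pull tab, an aluminium tongue 16 mm wide (along the hinge), 12 mm thick, 45 mm long, standing out level from the guard's front wall when shut. Point: mid-thickness, 30 mm out from the wall, 25 mm below the guard's top; when shut 205 mm along -x and 50 mm along +z from guard_hinge. Axes turn with the guard: -x out along the tab, y along the hinge
- drive_hub: upright steel hub amid the stand, 44 mm across. Origin: centre of its mouth, in its flat top face, 12 mm above the deck. z: bore axis, up; x: from the bore to the keyway, the only slot in the bore's wall. Bore 20 mm across, 50 deep; keyway 8 mm wide, its floor 14.5 mm from the axis, open at the top, as deep as the bore. Braked: does not turn
- ejector (a joint): how far the sprung brass ejector in the hub's bore is pressed: 0 = free, its top 30 mm below the mouth; 0.008 m with the wheel flush on the hub. It pushes back with 4 N at first and 8 N when flush, and lifts a wheel that is let go by several mm
- wheel_grip (a point): middle of the stub of the LARGER flywheel (steel, about 0.24 kg), which stands shaft down in one pocket of the rack. Disc 60 mm across, 14 mm thick; on it the stub, 40 mm tall, 22 mm round with two flats 16 mm apart facing +y and -y (grip those). The point is half-way up the stub, 20 mm above the disc's top. z: up the shaft; x: the side of the key
- wheel_seat (a point): same wheel and axes: centre of the disc's underside, 34 mm below wheel_grip; lies at drive_hub's origin when home. The shaft below it is 18 mm across, 38 mm long, foot tapered; its key points to +x, 6 mm wide, out to 13 mm from the axis, from 4 to 26 mm below the disc, so the last 12 mm are plain round. A 7 mm notch in the disc's rim is straight above the key
- small_wheel_grip (a point): middle of the stub of the SMALLER flywheel (disc 46 mm across, 9 mm thick, stub 32 mm tall), which stays in the rack's other pocket, 100 mm from the larger. The rack is a fixed dark grey block, 195 x 85 x 48 mm; the discs lie on its top, the shafts hang in 32 mm holes

How it is judged:
By the outcome, as a careful person would: the job done as asked, in the order asked, and still so for the second after the job is handed in, while the arm keeps its last pose, push and grip.
It also fails if it takes over 59 s, if anything falls off the work surface, if the arm or the gripper's body presses on something with over 40 N, if the wrist force passes 120 N, or if a joint passes its speed limit or range.

## Robot

A 6-joint arm with a two-finger parallel gripper is mounted at the origin on a cart in front of the work surface, level with it; the furniture and walls round the work are solid. World frame = base frame: x ahead of the robot, y to its left, z up, the work surface at z = 0. Lengths are in m, angles in rad, forces in N, time in s.
With the tool pointing down it reaches from about 0.375 to 0.975 m from the base axis. Payload 3.8 kg.
Tool frame: the origin (TCP) lies on the front face of the gripper's body, between the roots of the fingers; the fingertips stand 73 mm ahead of it and the grasp point (between the pads) lies 54 mm ahead of it; z points along the fingers, y is the line along which they close (so a half turn about z gives the same grasp; the last joint's range is limited). The gripper opens to 85 mm and grips with 20 to 120 N. Pads are 22 mm wide; open, the fingers measure 114 mm over their backs; the gripper's body (76 mm by 85 mm) begins 54 mm behind the grasp point. The pads swing forward as they close: fully open they stand 13 mm farther back than shut.
Start: joints at [1.31, 0.264, 1.604, -0, 1.274, -0.037], TCP at [0.15, 0.658, 0.304] pointing down, gripper open.
Joint ranges: [-2.63, 2.63], [-0.94, 2.18], [0.31, 2.57], [-1.31, 4.45], [0, 2.66], [-2.55, 2.55]. Speed limits (rad/s): [2.57, 2.57, 3.14, 3.14, 3.14, 3.14].

## Interface

Orientations are given as [roll, pitch, yaw] about the fixed x, y, z axes, in that order (R = Rz(yaw) Ry(pitch) Rx(roll)).
In Python, from station import * gives the robot as it stands. The module is installed in compiled form; this text tells all that it offers.
- The arm moves only by the tool move_arm, never from a script. Its argument "moves" is a list of rows, each an object with "dp": the shift along the tool's x, y, z in mm, a list of three; "dr": the turn, a rotation vector about the tool's x, y, z in degrees, a list of three; "grip": the finger opening in mm, from 0 to 85.4. A call has 1 to 10 rows; each row shifts and turns the commanded pose from where the row before left it, along the tool's axes as they then stand; what a row does not reach is not made up. A row lasts 1/8 s, in which the tool goes at most 62.5 mm and 10.7 degrees, less where a joint would pass 70% of its speed; a pose out of reach is approached as far as the arm can. A call with a gripper value outside its range is refused whole. The fingers move at their own pace and stop on an object; "grip_force" is the grip in N (left out, the last holds). Time passes only in rows, so rows that do not move let the fingers close. It gives the time, the measured TCP pose, the force, the opening and the grip force at its end, in the units of the state.
- observe(): the state, without advancing time (a new reading comes with each control period).
- get_image(name): name is "scene" or "side" or "wrist"; returns a dict with "pixels" (420x560x3 uint8, red, green, blue), "fov_y" (degrees; the focal length in pixels is half the picture's height over the tangent of half this angle, whatever the lens; pixels are square), "cx", "cy" (the principal point, pixels), "extrinsics" (4x4, takes a point from world to camera coordinates). Camera axes: x right, y down, z forward; pixel columns grow to the right and rows downward; lengths in m; the calibration is good to about 2 mm. The wrist camera is an equidistant fisheye: a pixel r from the principal point sees the ray r / f radians off the axis. A picture is of the moment at which its call begins. There is no depth.
- finish_job(): hands the job in; it is judged then, once.
The state is a dict: "time_s": time; "qpos": joint angles; "qvel": joint speeds; "tau": joint torques, N m; "position": TCP position; "orientation": TCP orientation; "ft_force": force on the tool from outside, world axes, zero at the start; "ft_torque": the same for the moment, N m; "width": finger opening in m; "gripper_force": force on a finger pad.
Only numpy, scipy, OpenCV 4.12 (cv2) and the standard library are available. Lean on these libraries where they do the work, as an engineer would, in place of code of your own. Each camera call takes 0.05 s, during which the arm holds its last target. There are 200 camera calls.

## Working session

There is one attempt and no reset: what is moved stays moved. The work goes in short steps, Python scripts to look and compute and a tool call to move; the robot and the scene stay as the last step left them, time stands still between calls to the robot, and variables do not carry over. Pictures are saved under pics/ and viewed, at most 10 in all, crops included, and the job is handed in when it is done.

Besides the shell and the picture viewer there is one more tool, called after "Call:" as name(argument=value, ...), one argument or row to a line, values as JSON. move_arm: Moves the arm, as the interface text tells. Its arguments: {"type":"object","properties":{"moves":{"type":"array","items":{"type":"object","properties":{"dp":{"type":"array","items":{"type":"number"}},"dr":{"type":"array","items":{"type":"number"}},"grip":{"type":"number"}}}},"grip_force":{"type":"number"}},"required":["moves"]}

```bash
mkdir -p pics
cat > h.py <<'E'
import numpy as np, cv2
from station import *
from scipy.spatial.transform import Rotation as R
def shot(n):
    g=get_image(n); g['f']=210/np.tan(np.radians(g['fov_y'])/2); return g
def ray(g,u,v):
    E=np.array(g['extrinsics']); x=np.array([u-g['cx'],v-g['cy']])/g['f']
    if g.get('wrist'):
        r=np.hypot(*x); d=np.array([*(x/max(r,1e-9)*np.sin(r)),np.cos(r)])
    else: d=np.array([*x,1.])
    return -E[:3,:3].T@E[:3,3], E[:3,:3].T@d
def onz(g,u,v,z):
    o,d=ray(g,u,v); return o+d*(z-o[2])/d[2]
def proj(g,p):
    E=np.array(g['extrinsics']); c=E[:3,:3]@np.array(p)+E[:3,3]
    if g.get('wrist'):
        r=np.hypot(c[0],c[1]); t=np.arctan2(r,c[2]); return g['cx']+g['f']*t*c[0]/r, g['cy']+g['f']*t*c[1]/r
    return g['cx']+g['f']*c[0]/c[2], g['cy']+g['f']*c[1]/c[2]
def wshot():
    g=get_image('wrist'); g['wrist']=1
    g['f']=210/np.tan(np.radians(g['fov_y'])/2); return g
def tri(*rs):
    A=0;b=0
    for o,d in rs:
        d=d/np.linalg.norm(d); P=np.eye(3)-np.outer(d,d); A=A+P; b=b+P@o
    return np.linalg.solve(A,b)
def tool(vec):  # world vec (m) -> tool mm
    s=observe(); return R.from_euler('xyz',s['orientation']).inv().apply(vec)*1000
def save(g,n): cv2.imwrite('pics/'+n,g['pixels'][:,:,::-1])
E
python3 - <<'E'
from h import *
s=observe(); print({k:np.round(v,3) for k,v in s.items()})
a=shot('scene'); b=shot('side'); w=wshot()
for g in (a,b,w): print(g['fov_y'],g['cx'],g['cy'],np.round(g['extrinsics'],3).tolist())
save(a,'a.png');save(b,'b.png');save(w,'w.png')
E
```

```text
{'time_s': np.float64(0.0), 'qpos': array([ 1.31 ,  0.265,  1.605,  0.   ,  1.274, -0.037]), 'qvel': array([ 0.   , -0.001,  0.   ,  0.001, -0.001, -0.001]), 'tau': array([-0.000e+00, -5.151e+01, -3.673e+01,  0.000e+00,  1.300e-02,
        0.000e+00]), 'position': array([0.15 , 0.658, 0.303]), 'orientation': array([-3.139, -0.   ,  2.918]), 'ft_force': array([0.211, 0.082, 0.071]), 'ft_torque': array([-0.022,  0.034,  0.034]), 'gripper_force': np.float64(0.0), 'width': np.float64(0.085)}
57.69910665502138 280.1686647611792 210.2623139273859 [[-0.818, -0.575, -0.006, 0.408], [-0.252, 0.368, -0.895, 0.221], [0.517, -0.731, -0.446, 0.629], [0.0, 0.0, 0.0, 1.0]]
54.71790329894351 281.81454527745063 208.93086514104192 [[0.988, -0.153, -0.001, -0.498], [-0.078, -0.498, -0.863, 0.124], [0.132, 0.853, -0.504, 0.887], [0.0, 0.0, 0.0, 1.0]]
65.70646984690485 278.47447524872416 208.85779985129807 [[0.222, 0.975, -0.002, -0.675], [0.939, -0.214, 0.268, -0.034], [0.261, -0.061, -0.963, 0.378], [0.0, 0.0, 0.0, 1.0]]
```

View pics/a.png

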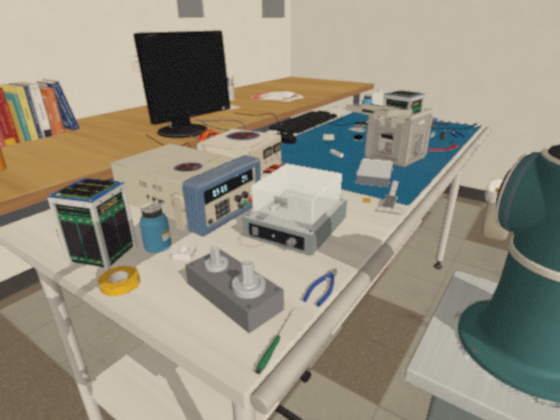

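View pics/b.png

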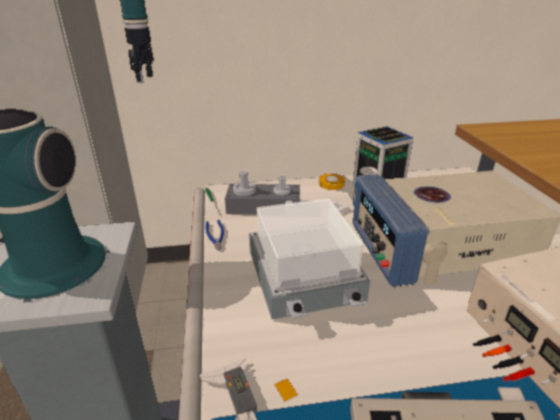

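View pics/w.png

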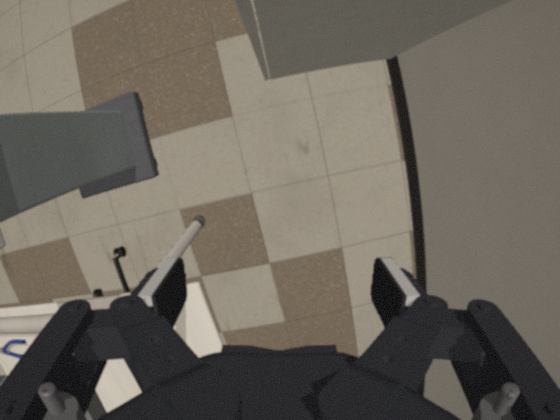

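Scene view: stand with the clear guard at about (295,205), rack at (235,285) with the larger wheel at (248,285) and the smaller at (216,262). Side view: rack at (263,195), stand at (310,260). The wrist camera sees only floor. Next, enlarged crops for details.

```bash
python3 - <<'E'
import cv2, numpy as np
a=cv2.imread('pics/a.png');b=cv2.imread('pics/b.png')
A=cv2.resize(a[160:330,180:355],None,fx=3.4,fy=3.4,interpolation=cv2.INTER_CUBIC)[:, :]
B=cv2.resize(b[165:320,220:375],None,fx=3.6,fy=3.6,interpolation=cv2.INTER_CUBIC)
A=cv2.resize(A,(400,int(A.shape[0]*400/A.shape[1])));B=cv2.resize(B,(400,400))
o=np.zeros((400,800,3),np.uint8);o[:min(400,A.shape[0]),:400]=A[:400];o[:,400:]=B
print(A.shape)
cv2.imwrite('pics/c.png',o)
E
python3 - <<'E'
from h import *
a=shot('scene');b=shot('side')
print('hi',onz(a,248,265,.1),onz(b,244,175,.1),tri(ray(a,248,264),ray(b,244,173)),tri(ray(a,215,249),ray(b,283,178)))
E
```

```text
(388, 400, 3)
hi [0.42960733 0.19502071 0.1       ] [0.43352589 0.18342142 0.1       ] [0.43308966 0.19257473 0.10043664] [0.53256299 0.17377135 0.0867078 ]
```

View pics/c.png

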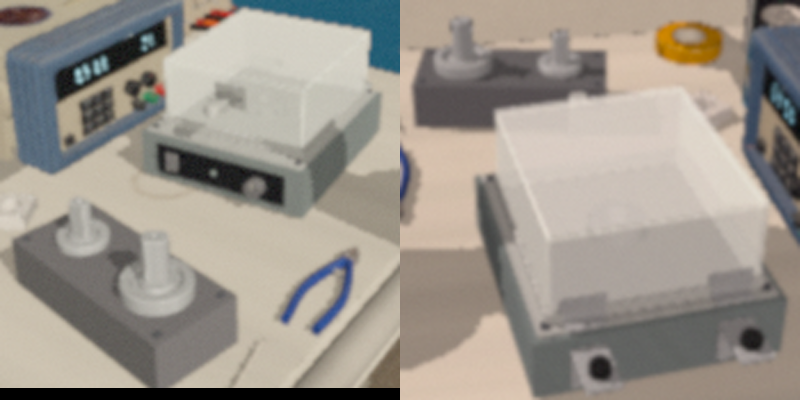

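Larger wheel stands nearer the robot; the guard's tab points towards the rack (+y), its hinge and rubber stops are on the −y side. I compute the stand's rough pose, then bring the wrist camera over.

Run:
```python
from h import *
a=shot('scene');b=shot('side')
for u,v in [(244.3,220.4),(312.1,232.2),(346.2,199.4)]: print('s',onz(a,u,v,.058).round(4))
for u,v in [(273.1,293.7),(368.4,279.3),(249.8,234.8)]: print('b',onz(b,u,v,.058).round(4))
print('tab', tri(ray(a,180+215/2.286,160+103/2.286),ray(b,220+178/2.58,165+97/2.58)).round(3), onz(b,220+178/2.58,165+97/2.58,.108).round(3))
# guard top corners, z=.133
for u,v in [(497,113),(683,90),(765,205),(548,240)]: print('g',onz(b,220+(u-400)/2.58,165+v/2.58,.133).round(4))
s=observe(); Rm=R.from_euler('xyz',s['orientation']).as_matrix(); print(Rm.round(3))
w=wshot();E=np.array(w['extrinsics']); c=-E[:3,:3].T@E[:3,3]
print('cam in tool',(Rm.T@(c-s['position'])).round(3),'axis in tool',(Rm.T@E[2,:3]).round(3))
```

```text
s [0.5939 0.0117 0.058 ]
s [ 0.4331 -0.0307  0.058 ]
s [ 0.4481 -0.2307  0.058 ]
b [ 0.4532 -0.2268  0.058 ]
b [ 0.6344 -0.2152  0.058 ]
b [ 0.4282 -0.0327  0.058 ]
tab [ 0.519 -0.004  0.114] [0.522 0.008 0.108]
g [ 0.4457 -0.0514  0.133 ]
g [ 0.6019 -0.0375  0.133 ]
g [ 0.6163 -0.206   0.133 ]
g [ 0.462  -0.2223  0.133 ]
[[-0.975  0.222 -0.   ]
 [ 0.222  0.975 -0.001]
 [ 0.    -0.001 -1.   ]]
cam in tool [ 0.068  0.001 -0.069] axis in tool [-0.268  0.     0.963]
```

Call:
move_arm(
  moves=[
    {"dp":[-42,-44,-3]},
    {"dp":[-42,-44,-3]},
    {"dp":[-42,-44,-3]},
    {"dp":[-42,-44,-3]},
    {"dp":[-42,-44,-3]},
    {"dp":[-42,-44,-3]},
    {"dp":[-42,-44,-3]},
    {"dp":[-42,-44,-3]},
    {"dp":[-42,-44,-3]},
    {"dp":[-42,-44,-3]},
  ],
)

```text
validation failed for argument at $.mo...
```

Call:
move_arm(
  moves=[
    {"dp":[-39,-40,0]},
    {"dp":[-39,-40,0]},
    {"dr":[0,0,10.3]},
    {"dr":[0,0,10.3]},
    {"dr":[0,0,10.3]},
    {"dr":[0,0,10.3]},
    {"dr":[0,0,10.3]},
    {"dr":[0,0,10.3]},
    {"dr":[0,0,10.3]},
    {},
  ],
)

```text
validation failed for argument at $.mo...
```

Run:
```python
from h import *
s=observe(); print(s['position'].round(4) if hasattr(s['position'],'round') else s['position'],s['orientation'],s['qpos'])
w=wshot(); import pickle; pickle.dump(w,open('w1.pkl','wb'))
cv2.imwrite('pics/w1.png',cv2.resize(w['pixels'][:,:,::-1],None,fx=1.4,fy=1.4,interpolation=cv2.INTER_CUBIC))
```

```text
[0.1498 0.6581 0.3037] [-3.14127397e+00  7.10528852e-06  2.91783272e+00] [ 1.31011195e+00  2.64053326e-01  1.60418234e+00 -1.97293723e-05
  1.27367519e+00 -3.69186628e-02]
```

View pics/w1.png

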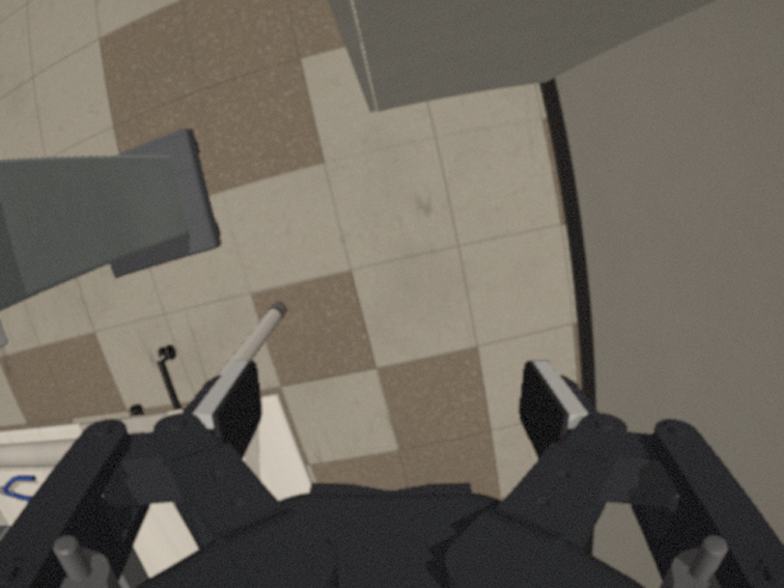

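The calls were refused (all three fields seem to be required), so the view is unchanged: floor only. I retry with complete rows.

Call:
move_arm(
  moves=[
    {"dp":[-42,-44,-3],"dr":[0,0,0],"grip":85},
    {"dp":[-42,-44,-3],"dr":[0,0,0],"grip":85},
    {"dp":[-42,-44,-3],"dr":[0,0,0],"grip":85},
    {"dp":[-42,-44,-3],"dr":[0,0,0],"grip":85},
    {"dp":[-42,-44,-3],"dr":[0,0,0],"grip":85},
    {"dp":[-42,-44,-3],"dr":[0,0,0],"grip":85},
    {"dp":[-42,-44,-3],"dr":[0,0,0],"grip":85},
    {"dp":[-42,-44,-3],"dr":[0,0,0],"grip":85},
    {"dp":[-42,-44,-3],"dr":[0,0,0],"grip":85},
    {"dp":[-42,-44,-3],"dr":[0,0,0],"grip":85},
  ],
  grip_force=30,
)

```text
time_s: 1.7
position: [0.4624, 0.1341, 0.3345]
orientation: [3.141, 0.001, 2.918]
ft_force: [1.0, 0.7, 0.5]
width: 0.0852
gripper_force: 0.0
```

Call:
move_arm(
  moves=[
    {"dp":[-39,-40,0],"dr":[0,0,0],"grip":85},
    {"dp":[-39,-40,0],"dr":[0,0,0],"grip":85},
    {"dp":[0,0,0],"dr":[0,0,10.3],"grip":85},
    {"dp":[0,0,0],"dr":[0,0,10.3],"grip":85},
    {"dp":[0,0,0],"dr":[0,0,10.3],"grip":85},
    {"dp":[0,0,0],"dr":[0,0,10.3],"grip":85},
    {"dp":[0,0,0],"dr":[0,0,10.3],"grip":85},
    {"dp":[0,0,0],"dr":[0,0,10.3],"grip":85},
    {"dp":[0,0,0],"dr":[0,0,10.3],"grip":85},
    {"dp":[0,0,0],"dr":[0,0,0],"grip":85},
  ],
)

```text
time_s: 2.95
position: [0.52, 0.0406, 0.3341]
orientation: [3.141, 0.0, 1.661]
ft_force: [0.0, -0.8, 0.5]
width: 0.0849
gripper_force: 0.0
```

Run:
```python
from h import *
s=observe(); print(s['position'],s['orientation'],s['qpos'])
w=wshot(); import pickle; pickle.dump(w,open('w1.pkl','wb'))
cv2.imwrite('pics/w2.png',cv2.resize(w['pixels'][:,:,::-1],None,fx=1.4,fy=1.4,interpolation=cv2.INTER_CUBIC))
```

```text
[0.51997583 0.04059393 0.33406247] [3.14127116e+00 3.18275435e-05 1.66133960e+00] [ 3.01576448e-02 -4.68140423e-02  1.89073653e+00 -1.28450419e-05
  1.29734734e+00 -6.03821633e-02]
```

View pics/w2.png

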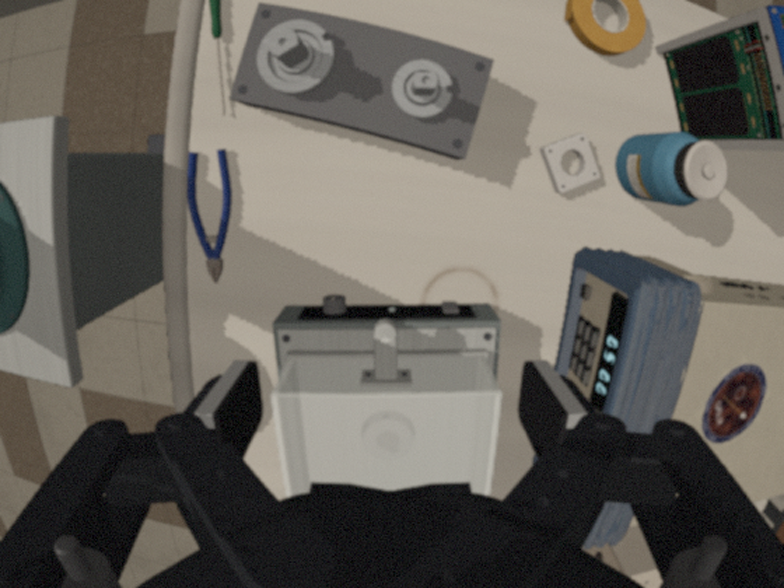

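The wrist view shows the tab from (386,372) to its tip (385,322), the hub through the guard at (387,433), deck front corners (276,322) and (499,320), the larger wheel at (293,55) with its rim notch near (328,37), and the smaller wheel at (423,87).

Run:
```python
from h import *
import pickle
w=pickle.load(open('w1.pkl','rb'))
def z(u,v,h): return onz(w,u/1.4,v/1.4,h).round(4)
print('tip',z(385,322,.114),'root',z(386,370,.114),'L',z(374,350,.114),'R',z(398,350,.114))
print('deckF',z(276,322,.058),z(499,320,.058)); print('hub',z(387,433,.07))
print('guard top front',z(282,391,.133),z(498,391,.133))
print('big disc',z(294,57,.062),'stubtop',z(288,45,.102),'notch',z(328,37,.062)); print('small',z(423,87,.057))
print('rackcorners',z(262,3,.048),z(232,100,.048),z(464,158,.048),z(492,61,.048))
```

```text
tip [0.52   0.0081 0.114 ] root [ 0.5237 -0.0273  0.114 ] L [ 0.5142 -0.0129  0.114 ] R [ 0.5306 -0.0114  0.114 ]
deckF [ 0.4321 -0.0199  0.058 ] [ 0.6138 -0.0018  0.058 ]
hub [ 0.5314 -0.1085  0.07  ]
guard top front [ 0.454  -0.0416  0.133 ] [ 0.6004 -0.0285  0.133 ]
big disc [0.4347 0.1906 0.062 ] stubtop [0.4389 0.1896 0.102 ] notch [0.459  0.2075 0.062 ]
small [0.5332 0.1744 0.057 ]
rackcorners [0.3994 0.2413 0.048 ] [0.3835 0.158  0.048 ] [0.5707 0.1237 0.048 ] [0.5857 0.2049 0.048 ]
```

Call:
move_arm(
  moves=[
    {"dp":[-22,-1,0],"dr":[0,0,0],"grip":45},
    {"dp":[-22,-1,40],"dr":[0,0,0],"grip":45},
    {"dp":[0,0,50],"dr":[0,0,0],"grip":45},
    {"dp":[0,0,50],"dr":[0,0,0],"grip":45},
    {"dp":[0,0,32],"dr":[0,0,0],"grip":45},
    {"dp":[0,0,0],"dr":[0,0,0],"grip":10},
    {"dp":[0,0,0],"dr":[0,0,0],"grip":10},
    {"dp":[0,0,0],"dr":[0,0,0],"grip":10},
    {"dp":[0,0,0],"dr":[0,0,0],"grip":10},
  ],
  grip_force=40,
)

```text
time_s: 4.12
position: [0.5209, -0.0036, 0.163]
orientation: [-3.139, 0.0, 1.661]
ft_force: [-4.4, -0.8, -1.0]
width: 0.0154
gripper_force: 41.5
```

Call:
move_arm(
  moves=[
    {"dp":[-5.2,0,-17.2],"dr":[0,0,0],"grip":10},
    {"dp":[-6.7,0,-16.7],"dr":[0,0,0],"grip":10},
    {"dp":[-8.1,0,-16.1],"dr":[0,0,0],"grip":10},
    {"dp":[-9.5,0,-15.3],"dr":[0,0,0],"grip":10},
    {"dp":[-10.8,0,-14.4],"dr":[0,0,0],"grip":10},
    {"dp":[-12.0,0,-13.5],"dr":[0,0,0],"grip":10},
  ],
)

```text
time_s: 4.88
position: [0.526, -0.0553, 0.2579]
orientation: [3.141, -0.002, 1.66]
ft_force: [-4.6, 2.0, -1.5]
width: 0.015
gripper_force: 41.5
```

Call:
move_arm(
  moves=[
    {"dp":[-13.1,0,-12.3],"dr":[0,0,0],"grip":10},
    {"dp":[-14.2,0,-11.1],"dr":[0,0,0],"grip":10},
    {"dp":[-15,0,-9.9],"dr":[0,0,0],"grip":10},
    {"dp":[-15.9,0,-8.5],"dr":[0,0,0],"grip":10},
    {"dp":[-16.6,0,-7.1],"dr":[0,0,0],"grip":10},
    {"dp":[-17.1,0,-5.6],"dr":[0,0,0],"grip":10},
    {"dp":[-17.5,0,-4.1],"dr":[0,0,0],"grip":10},
  ],
)

```text
time_s: 5.75
position: [0.5368, -0.1647, 0.3195]
orientation: [3.137, 0.0, 1.66]
ft_force: [-4.3, 3.3, 6.9]
width: 0.0151
gripper_force: 44.6
```

Call:
move_arm(
  moves=[
    {"dp":[-17.8,0,-2.6],"dr":[0,0,0],"grip":10},
    {"dp":[-18,0,-1],"dr":[0,0,0],"grip":10},
    {"dp":[-18,0,0.6],"dr":[0,0,0],"grip":10},
    {"dp":[-17.9,0,2.1],"dr":[0,0,0],"grip":10},
    {"dp":[-17.6,0,3.7],"dr":[0,0,0],"grip":10},
    {"dp":[-14,0,4],"dr":[0,0,0],"grip":10},
    {"dp":[0,0,0],"dr":[0,0,0],"grip":10},
  ],
)

```text
time_s: 6.62
position: [0.5474, -0.2712, 0.3152]
orientation: [3.132, 0.009, 1.659]
ft_force: [-2.0, -3.6, 12.2]
width: 0.0152
gripper_force: 49.6
```

Call:
move_arm(
  moves=[
    {"dp":[0,0,0],"dr":[0,0,0],"grip":50},
    {"dp":[0,0,0],"dr":[0,0,0],"grip":50},
    {"dp":[0,0,-20],"dr":[0,0,0],"grip":50},
    {"dp":[0,0,-40],"dr":[0,0,0],"grip":50},
    {"dp":[40,0,-10],"dr":[0,0,0],"grip":50},
    {"dp":[60,0,0],"dr":[0,0,0],"grip":50},
    {"dp":[60,0,30],"dr":[0,0,0],"grip":50},
    {"dp":[4,0,55],"dr":[0,0,0],"grip":70},
    {"dp":[0,0,50],"dr":[0,0,0],"grip":70},
    {"dp":[0,0,0],"dr":[0,0,0],"grip":70},
  ],
)

```text
time_s: 7.88
position: [0.5286, -0.1069, 0.2406]
orientation: [-3.133, -0.003, 1.66]
ft_force: [-0.9, -0.3, 0.4]
width: 0.0704
gripper_force: 0.0
```

Run:
```python
from h import *
s=observe(); print(s['position'],s['orientation'],s['ft_force'])
w=wshot(); b=shot('side'); import pickle; pickle.dump(w,open('w2.pkl','wb'))
print(proj(w,(.5314,-.1085,.07)))
W=w['pixels'][:,:,::-1]; B=b['pixels'][130:320,200:400,::-1]
cx,cy=map(int,proj(w,(.5314,-.1085,.07)))
print(cx,cy)
x0,y0=max(cx-70,0),max(cy-70,0)
o=np.hstack([cv2.resize(W[y0:y0+140,x0:x0+140],(420,420),interpolation=cv2.INTER_CUBIC),cv2.resize(B,(380,420))])
print(x0,y0); cv2.imwrite('pics/d.png',o)
```

```text
[ 0.52855403 -0.10689726  0.24055629] [-3.13338340e+00 -2.87863803e-03  1.66045767e+00] [-0.85748139 -0.30164071  0.39323371]
(np.float64(283.51254416611414), np.float64(214.40542317075972))
283 214
213 144
```

View pics/d.png

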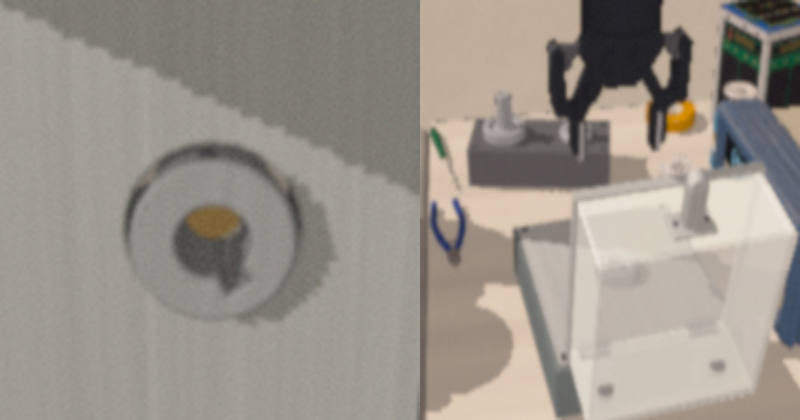

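Guard stands open. In the crop, the hub's top face is a circle around (214,238) with the bore at (211,240) and the keyway pointing down-right to about (231,288). I measure this in a metric plane.

Run:
```python
from h import *
import pickle
w=pickle.load(open('w2.pkl','rb'))
c0=np.array([.5314,-.1085]); N=480; s=.06/N   # rectified top view, 0.125 mm/px
j,i=np.meshgrid(np.arange(N),np.arange(N))
P=np.stack([c0[0]+(j-N/2)*s, c0[1]-(i-N/2)*s, np.full(j.shape,.07)],-1)
E=np.array(w['extrinsics']); C=P@E[:3,:3].T+E[:3,3]
r=np.hypot(C[...,0],C[...,1]); t=np.arctan2(r,C[...,2]); k=w['f']*t/r
im=cv2.remap(w['pixels'],(w['cx']+k*C[...,0]).astype('f4'),(w['cy']+k*C[...,1]).astype('f4'),cv2.INTER_CUBIC)
g=cv2.GaussianBlur(cv2.cvtColor(im,cv2.COLOR_RGB2GRAY),(0,0),4); cv2.imwrite('pics/rect.png',g)
hsv=cv2.cvtColor(im,cv2.COLOR_RGB2HSV)
face=np.median(g[ (abs(np.hypot(j-N/2,i-N/2)*s-.016)<.001)]); print('face',face)
hole=((g<face-22)|(hsv[...,1]>90)).astype('u1')
n,l,st,ce=cv2.connectedComponentsWithStats(hole)
b=min(range(1,n),key=lambda q:np.hypot(*(ce[q]-N/2)) if st[q,4]>1000 else 1e9)
m=(l==b); print('area mm2',st[b,4]*s*s*1e6, st[b,:4]*s*1e3, 'exp',314+36)
# fit bore circle by erosion/opening: max inscribed circle
D=cv2.distanceTransform(m.astype('u1'),cv2.DIST_L2,5); _,mx,_,loc=cv2.minMaxLoc(D)
print('bore r',mx*s*1e3,'c',c0+np.array([loc[0]-N/2,-(loc[1]-N/2)])*s)
cx,cy=loc; rr=np.hypot(j-cx,i-cy)*s
sl=m&(rr>.0108); 
dx,dy=(j-cx)[sl].mean(),-(i-cy)[sl].mean(); print('slot px',sl.sum(),'dir',np.degrees(np.arctan2(dy,dx)),'rmax',rr[sl].max())
ang=np.degrees(np.arctan2(-(i-cy),j-cx))
for rad in (.011,.012,.013,.014):
    q=m&(abs(rr-rad)<.0003); 
    if q.any(): print(rad,ang[q].mean(),np.ptp(ang[q]))
# disc face outer
f=(abs(g.astype(int)-face)<14).astype('u1')
o=np.zeros((N,2*N,3),'u1'); o[:,:N]=im[...,::-1]; o[:,N:]=(hole*255)[...,None]
o=cv2.resize(o,(800,400)); cv2.imwrite('pics/rect.png',o)
```

```text
face 125.0
area mm2 296.859375 [20.75  28.625 18.75  22.5  ] exp 350
bore r 6.571898937225342 c [ 0.529525 -0.1185  ]
slot px 2350 dir 5.911306659228121 rmax 0.013550830232867652
0.011 18.271976484463345 150.90633947921964
0.012 10.989389107423003 133.89154093711315
0.013 -36.746676714944634 95.14975423208838
```

View pics/rect.png

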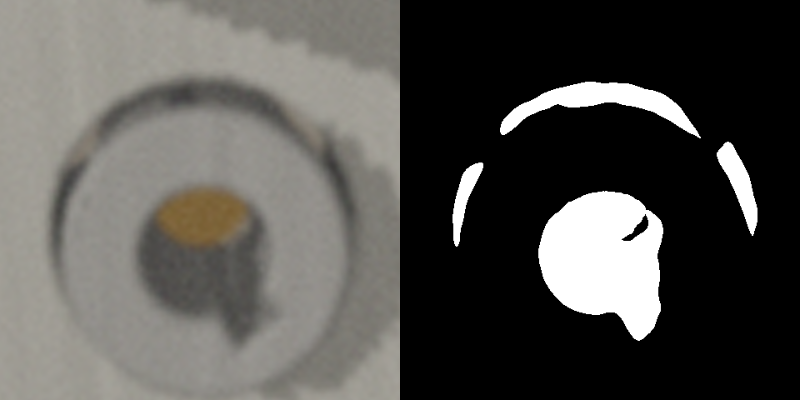

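Rectified view (0.15 mm/px): bore centre near (205,254) → hub at about (0.532, −0.1165); keyway floor between about (238,342) and (269,312), i.e. direction near −50…−56°. I go closer to refine it.

Call:
move_arm(
  moves=[
    {"dp":[-14,0,40],"dr":[0,0,0],"grip":70},
    {"dp":[-14,0,40],"dr":[0,0,0],"grip":70},
    {"dp":[0,0,0],"dr":[0,0,0],"grip":70},
  ],
)

```text
time_s: 8.35
position: [0.5336, -0.1368, 0.1641]
orientation: [-3.14, -0.001, 1.658]
ft_force: [0.6, -0.4, -1.0]
width: 0.0698
gripper_force: 0.0
```

```bash
cat >> h.py <<'E'
def rect(w,c0,z,size=.06,N=600):
    s=size/N; j,i=np.meshgrid(np.arange(N),np.arange(N))
    P=np.stack([c0[0]+(j-N/2)*s, c0[1]-(i-N/2)*s, np.full(j.shape,z)],-1)
    E=np.array(w['extrinsics']); C=P@E[:3,:3].T+E[:3,3]
    r=np.hypot(C[...,0],C[...,1]); t=np.arctan2(r,C[...,2]); k=w['f']*t/r
    return cv2.remap(w['pixels'],(w['cx']+k*C[...,0]).astype('f4'),(w['cy']+k*C[...,1]).astype('f4'),cv2.INTER_CUBIC)
E
python3 - <<'E'
from h import *
import pickle
s=observe(); print(s['position'],s['orientation'])
im=np.mean([rect(wshot(),(.532,-.1165),.07,.05,400) for _ in range(4)],0).astype('u1')
g=cv2.GaussianBlur(cv2.cvtColor(im,cv2.COLOR_RGB2GRAY),(0,0),2)
# radial profile: outline of hole by angle from candidate bore centre
face=np.median(g); print(face)
hsv=cv2.cvtColor(im,cv2.COLOR_RGB2HSV)
hole=((g<face-20)|(hsv[...,1]>90)).astype('u1')
o=np.hstack([cv2.convertScaleAbs(im[...,::-1],alpha=1.3),cv2.merge([hole*255]*3)]); cv2.imwrite('pics/rect2.png',o)
E
```

```text
[ 0.53356297 -0.13681172  0.16405704] [-3.13995551e+00 -6.37831625e-04  1.65776988e+00]
138.0
```

View pics/rect2.png

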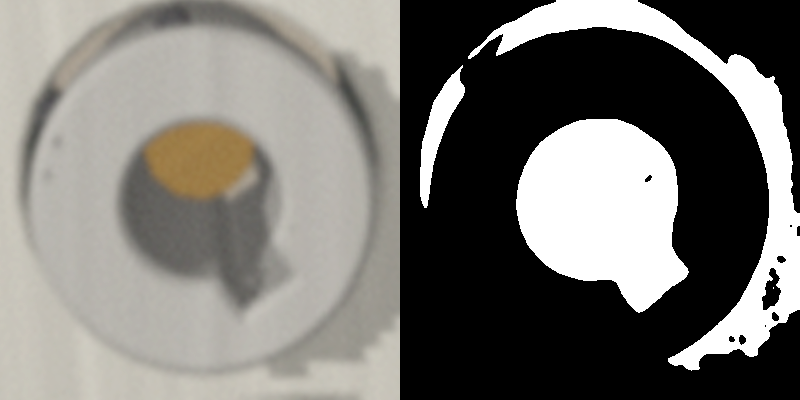

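Hub face circle centred at (200,199), so hub ≈ (0.532, −0.1164); keyway corners at (242,315) and (292,275) → keyway direction ≈ −54.5°. Now to the rack.

Call:
move_arm(
  moves=[
    {"dp":[0,0,-48],"dr":[0,0,0],"grip":70},
    {"dp":[20,0,-48],"dr":[0,0,0],"grip":70},
    {"dp":[54,-11,0],"dr":[0,0,0],"grip":70},
    {"dp":[54,-11,0],"dr":[0,0,0],"grip":70},
    {"dp":[54,-12,0],"dr":[0,0,0],"grip":70},
    {"dp":[54,-12,0],"dr":[0,0,0],"grip":70},
    {"dp":[54,-12,0],"dr":[0,0,0],"grip":70},
    {"dp":[44,-11,0],"dr":[0,0,0],"grip":70},
    {"dp":[0,0,0],"dr":[0,0,-10],"grip":70},
    {"dp":[0,0,0],"dr":[0,0,-10],"grip":70},
  ],
)

```text
time_s: 9.8
position: [0.4357, 0.1922, 0.2626]
orientation: [3.137, 0.0, 2.017]
ft_force: [-0.5, -0.3, 0.2]
width: 0.0699
gripper_force: 0.0
```

Call:
move_arm(
  moves=[
    {"dp":[0,0,0],"dr":[0,0,-10],"grip":70},
    {"dp":[0,0,0],"dr":[0,0,-10],"grip":70},
    {"dp":[0,0,0],"dr":[0,0,-10],"grip":70},
    {"dp":[0,0,0],"dr":[0,0,-10],"grip":70},
    {"dp":[0,0,0],"dr":[0,0,-10],"grip":70},
    {"dp":[0,0,0],"dr":[0,0,-10],"grip":70},
    {"dp":[0,0,0],"dr":[0,0,-10],"grip":70},
    {"dp":[0,0,0],"dr":[0,0,-10],"grip":70},
    {"dp":[0,0,0],"dr":[0,0,-10],"grip":70},
    {"dp":[0,0,0],"dr":[0,0,-10],"grip":70},
  ],
)

```text
time_s: 11.05
position: [0.4361, 0.1913, 0.2626]
orientation: [-3.141, 0.004, -2.523]
ft_force: [0.0, -0.3, 0.5]
width: 0.07
gripper_force: 0.0
```

Run:
```python
from h import *
s=observe(); print(s['position'],np.degrees(s['orientation']),s['qpos'])
w=wshot(); c=(.4355,.1905)
A=rect(w,c,.062,.08,400);B=rect(w,c,.102,.08,400)
cv2.imwrite('pics/wh.png',cv2.convertScaleAbs(np.hstack([A,B])[...,::-1],alpha=1.3))
```

```text
[0.43606593 0.19133273 0.26262048] [-179.94427592    0.24449433 -144.55973741] [ 3.61078202e-01 -8.92816034e-02  2.06442921e+00  1.59188805e-04
  1.16207083e+00 -1.82832827e+00]
```

View pics/wh.png

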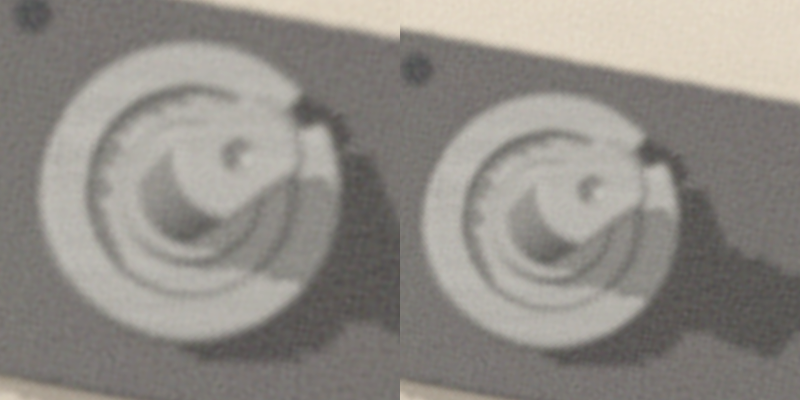

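Disc centre at (189,190) in the left panel → wheel ≈ (0.4336, 0.1924); notch at (306,108) → key direction ≈ 35°. Descend and grip.

Call:
move_arm(
  moves=[
    {"dp":[1.4,2.3,30],"dr":[0,0,0],"grip":50},
    {"dp":[0,0,40],"dr":[0,0,0],"grip":50},
    {"dp":[0,0,35],"dr":[0,0,0],"grip":50},
    {"dp":[0,0,18],"dr":[0,0,0],"grip":50},
    {"dp":[0,0,0],"dr":[0,0,0],"grip":50},
    {"dp":[0,0,0],"dr":[0,0,0],"grip":8},
    {"dp":[0,0,0],"dr":[0,0,0],"grip":8},
    {"dp":[0,0,0],"dr":[0,0,0],"grip":8},
    {"dp":[0,0,0],"dr":[0,0,0],"grip":8},
  ],
  grip_force=90,
)

```text
time_s: 12.22
position: [0.4343, 0.1922, 0.1389]
orientation: [-3.141, 0.004, -2.53]
ft_force: [-0.3, -0.7, 7.6]
width: 0.0151
gripper_force: 88.6
```

Call:
move_arm(
  moves=[
    {"dp":[0,0,-25],"dr":[0,0,0],"grip":8},
    {"dp":[0,0,-50],"dr":[0,0,0],"grip":8},
    {"dp":[0,0,-45],"dr":[0,0,0],"grip":8},
    {"dp":[16,-51,0],"dr":[0,0,0],"grip":8},
    {"dp":[16,-51,0],"dr":[0,0,0],"grip":8},
    {"dp":[16,-51,0],"dr":[0,0,0],"grip":8},
    {"dp":[16,-51,0],"dr":[0,0,0],"grip":8},
    {"dp":[16,-51,0],"dr":[0,0,0],"grip":8},
    {"dp":[17,-54,0],"dr":[0,0,0],"grip":8},
    {"dp":[0,0,0],"dr":[0,0,9],"grip":8},
  ],
)

```text
time_s: 13.48
position: [0.5317, -0.1207, 0.2567]
orientation: [-3.141, -0.0, -2.695]
ft_force: [-0.2, 0.6, -2.8]
width: 0.0147
gripper_force: 89.3
```

Call:
move_arm(
  moves=[
    {"dp":[0,0,0],"dr":[0,0,9],"grip":8},
    {"dp":[0,0,0],"dr":[0,0,9],"grip":8},
    {"dp":[0,0,0],"dr":[0,0,9],"grip":8},
    {"dp":[0,0,0],"dr":[0,0,9],"grip":8},
    {"dp":[0,0,0],"dr":[0,0,9],"grip":8},
    {"dp":[0,0,0],"dr":[0,0,9],"grip":8},
    {"dp":[0,0,0],"dr":[0,0,9],"grip":8},
    {"dp":[0,0,0],"dr":[0,0,9],"grip":8},
    {"dp":[0,0,0],"dr":[0,0,8.5],"grip":8},
    {"dp":[0,0,0],"dr":[0,0,0],"grip":8},
  ],
)

```text
time_s: 14.72
position: [0.5306, -0.1168, 0.2564]
orientation: [-3.141, -0.001, 2.193]
ft_force: [0.4, 0.4, -3.3]
width: 0.015
gripper_force: 89.2
```

Run:
```python
from h import *
s=observe(); print(s['position'],np.degrees(s['orientation']),s['ft_force'],s['width'])
print('tool mm to hub',tool(np.array([.532,-.1164,s['position'][2]])-s['position']))
w=wshot(); b=shot('side')
o=np.hstack([cv2.resize(w['pixels'][180:400,130:430],(520,381)),cv2.resize(b['pixels'][140:310,220:345],(280,381))])
cv2.imwrite('pics/e.png',o[...,::-1])
```

```text
[ 0.53057851 -0.11679991  0.25637868] [-1.79957405e+02 -5.46868821e-02  1.25655367e+02] [ 0.36882927  0.42061125 -3.28397072] 0.01495620096602618
tool mm to hub [-0.50365763  1.38812692 -0.00151268]
```

View pics/e.png

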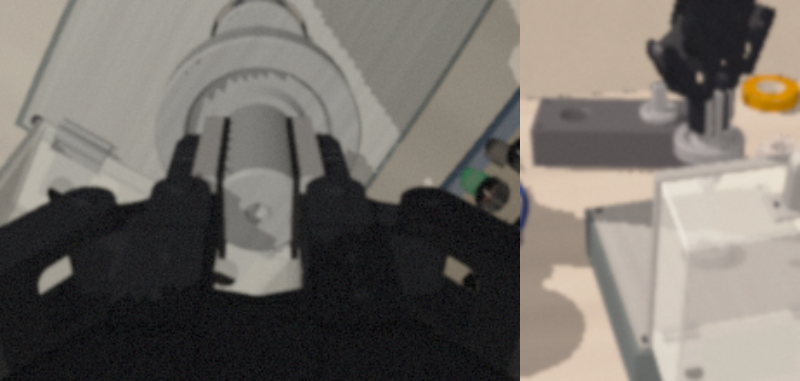

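Wheel is held squarely, stub hole at (258,212), notch side away from view, hub rim visible behind the disc. That's the last picture I need; from here I work on numbers.

Run:
```python
from h import *
s=observe();w=wshot()
p=onz(w,130+258*300/520,180+212*220/381,s['position'][2]-.037)
print('stub top',p,'off tool',tool(p-s['position']))
# stub/pad midline check: disc outline ellipse centre at disc top z
```

```text
stub top [ 0.53008599 -0.1147362   0.2195888 ] off tool [ 2.11214989  0.6811947  37.00071186]
```

Call:
move_arm(
  moves=[
    {"dp":[-1.5,1.4,25],"dr":[0,0,0],"grip":8},
    {"dp":[0,0,25],"dr":[0,0,0],"grip":8},
    {"dp":[0,0,5],"dr":[0,0,0],"grip":8},
    {"dp":[0,0,4],"dr":[0,0,0],"grip":8},
    {"dp":[0,0,3],"dr":[0,0,0],"grip":8},
    {"dp":[0,0,0],"dr":[0,0,0],"grip":8},
  ],
)

```text
time_s: 15.62
position: [0.5335, -0.1174, 0.1956]
orientation: [3.141, 0.001, 2.192]
ft_force: [-0.4, -0.0, -3.0]
width: 0.0149
gripper_force: 89.2
```

Run:
```python
from h import *
s=observe(); print(s['position'],np.degrees(s['orientation']),s['ft_force'],s['ft_torque'])
print('force in tool',tool(s['ft_force'])/1000,'to hub',tool(np.array([.532,-.1164,s['position'][2]])-s['position']))
```

```text
[ 0.53349152 -0.11743927  0.19556582] [1.79960831e+02 4.86310260e-02 1.25589039e+02] [-0.43136312 -0.00997588 -2.98887843] [ 0.03018811 -0.01891747 -0.02445514]
force in tool [ 0.24546356 -0.3586384   2.98842668] to hub [ 1.71316447 -0.60810092 -0.0018698 ]
```

Call:
move_arm(
  moves=[
    {"dp":[0,0,2],"dr":[0,0,0],"grip":8},
    {"dp":[0,0,2],"dr":[0,0,0],"grip":8},
    {"dp":[0,0,2],"dr":[0,0,0],"grip":8},
    {"dp":[0,0,0],"dr":[0,0,0],"grip":8},
  ],
)

```text
time_s: 16.12
position: [0.5331, -0.1175, 0.1887]
orientation: [-3.141, 0.0, 2.192]
ft_force: [-0.4, -0.6, -3.7]
width: 0.0151
gripper_force: 89.3
```

```bash
cat > st.py <<'E'
from h import *
s=observe(); print(s['position'].round(4),np.degrees(s['orientation']).round(2),s['ft_force'].round(1),'T',s['ft_torque'].round(2))
print('force tool',(tool(s['ft_force'])/1000).round(1),'to hub',tool(np.array([.532,-.1164,s['position'][2]])-s['position']).round(1),'seat gap mm',(s['position'][2]-.161)*1000)
E
python3 st.py
```

```text
[ 0.5331 -0.1175  0.1887] [-1.7999e+02  1.0000e-02  1.2558e+02] [-0.4 -0.6 -3.7] T [-0.39 -0.02 -0.  ]
force tool [-0.3 -0.7  3.7] to hub [ 1.5 -0.2 -0. ] seat gap mm 27.724712250627004
```

Call:
move_arm(
  moves=[
    {"dp":[0,0,1.5],"dr":[0,0,0],"grip":8},
    {"dp":[0,0,1.5],"dr":[0,0,0],"grip":8},
    {"dp":[0,0,1.5],"dr":[0,0,0],"grip":8},
    {"dp":[0,0,0],"dr":[0,0,0],"grip":8},
  ],
)

```text
time_s: 16.62
position: [0.5331, -0.1175, 0.1843]
orientation: [-3.141, 0.0, 2.192]
ft_force: [0.2, -1.9, -3.1]
width: 0.0147
gripper_force: 89.3
```

```bash
python3 st.py
```

```text
[ 0.5331 -0.1175  0.1843] [-1.7999e+02  2.0000e-02  1.2558e+02] [ 0.2 -1.9 -3.1] T [-0.52  0.05  0.08]
force tool [-1.6 -0.9  3.1] to hub [ 1.6 -0.3 -0. ] seat gap mm 23.298439131924447
```

Call:
move_arm(
  moves=[
    {"dp":[-0.3,-0.2,2],"dr":[0,0,0],"grip":8},
    {"dp":[0,0,2],"dr":[0,0,0],"grip":8},
    {"dp":[0,0,2],"dr":[0,0,0],"grip":8},
    {"dp":[0,0,2],"dr":[0,0,0],"grip":8},
    {"dp":[0,0,0],"dr":[0,0,0],"grip":8},
  ],
)

```text
time_s: 17.25
position: [0.533, -0.1176, 0.176]
orientation: [-3.141, -0.0, 2.192]
ft_force: [0.3, -1.7, -4.8]
width: 0.0149
gripper_force: 89.4
```

```bash
python3 st.py
```

```text
[ 0.533  -0.1176  0.176 ] [-1.7999e+02 -2.0000e-02  1.2557e+02] [ 0.3 -1.7 -4.8] T [-0.36 -0.   -0.02]
force tool [-1.5 -0.7  4.8] to hub [ 1.6 -0.1  0. ] seat gap mm 15.0410260590067
```

Call:
move_arm(
  moves=[
    {"dp":[0,0,2.5],"dr":[0,0,0],"grip":8},
    {"dp":[0,0,2.5],"dr":[0,0,0],"grip":8},
    {"dp":[0,0,2.5],"dr":[0,0,0],"grip":8},
    {"dp":[0,0,2],"dr":[0,0,0],"grip":8},
    {"dp":[0,0,1.5],"dr":[0,0,0],"grip":8},
    {"dp":[0,0,0],"dr":[0,0,0],"grip":8},
  ],
  grip_force=110,
)

```text
time_s: 18.0
position: [0.5332, -0.1177, 0.1657]
orientation: [3.141, 0.0, 2.192]
ft_force: [-2.7, -1.0, 1.9]
width: 0.0146
gripper_force: 108.1
```

```bash
python3 st.py
```

```text
[ 0.5332 -0.1177  0.1657] [1.7999e+02 1.0000e-02 1.2558e+02] [-2.7 -1.   1.9] T [-0.19  0.36  0.05]
force tool [ 0.7 -2.8 -1.9] to hub [ 1.8 -0.2 -0. ] seat gap mm 4.670706459759644
```

Call:
move_arm(
  moves=[
    {"dp":[0,0,1.5],"dr":[0,0,0],"grip":8},
    {"dp":[0,0,1.5],"dr":[0,0,0],"grip":8},
    {"dp":[0,0,1],"dr":[0,0,0],"grip":8},
    {"dp":[0,0,0.7],"dr":[0,0,0],"grip":8},
    {"dp":[0,0,0],"dr":[0,0,0],"grip":8},
  ],
)

```text
time_s: 18.62
position: [0.5332, -0.1177, 0.161]
orientation: [3.141, 0.0, 2.192]
ft_force: [-1.9, 0.1, 5.3]
width: 0.015
gripper_force: 108.7
```

```bash
python3 st.py
```

```text
[ 0.5332 -0.1177  0.161 ] [1.7999e+02 1.0000e-02 1.2557e+02] [-1.9  0.1  5.3] T [-0.15  0.64 -0.02]
force tool [ 1.2 -1.5 -5.3] to hub [ 1.8 -0.2 -0. ] seat gap mm -0.000992575885178093
```

Call:
move_arm(
  moves=[
    {"dp":[0,0,0.5],"dr":[0,0,0],"grip":8},
    {"dp":[0,0,0.5],"dr":[0,0,0],"grip":8},
    {"dp":[0,0,0],"dr":[0,0,0],"grip":8},
  ],
)

```text
time_s: 19.0
position: [0.5333, -0.1177, 0.161]
orientation: [3.142, 0.0, 2.192]
ft_force: [-5.4, -0.2, 11.1]
width: 0.0148
gripper_force: 109.5
```

```bash
python3 st.py
```

```text
[ 0.5333 -0.1177  0.161 ] [1.8000e+02 1.0000e-02 1.2558e+02] [-5.4 -0.2 11.1] T [-0.1   1.08 -0.03]
force tool [  3.   -4.4 -11.1] to hub [ 1.8 -0.3 -0. ] seat gap mm -0.04193238201213867
```

It has stopped at the flush height with force building, so it is seated. A little more press, then a hold to check stability.

Call:
move_arm(
  moves=[
    {"dp":[0,0,0.6],"dr":[0,0,0],"grip":8},
    {"dp":[0,0,0],"dr":[0,0,0],"grip":8},
    {"dp":[0,0,0],"dr":[0,0,0],"grip":8},
    {"dp":[0,0,0],"dr":[0,0,0],"grip":8},
    {"dp":[0,0,0],"dr":[0,0,0],"grip":8},
  ],
)

```text
time_s: 19.62
position: [0.5333, -0.1177, 0.1609]
orientation: [3.142, 0.0, 2.192]
ft_force: [-6.7, 0.6, 15.3]
width: 0.0146
gripper_force: 110.0
```

```bash
python3 st.py
python3 - <<'E'
from h import *
# guard still open? compare side view guard region with shut/open: brightness of the upright guard top edge vs pics/b.png
b=shot('side')['pixels'][:,:,::-1]; a=cv2.imread('pics/b.png')
print('diff from shut view, guard area',np.abs(b[205:300,250:375].astype(int)-a[205:300,250:375]).mean(), 'small wheel area',np.abs(b[172:205,225:240].astype(int)-a[172:205,225:240]).mean())
E
```

```text
[ 0.5333 -0.1177  0.1609] [1.8000e+02 1.0000e-02 1.2558e+02] [-6.7  0.6 15.3] T [ 0.01  1.24 -0.03]
force tool [  4.4  -5.1 -15.3] to hub [ 1.8 -0.3 -0. ] seat gap mm -0.06052089282693185
diff from shut view, guard area 44.20423859649123 small wheel area 11.655218855218855
```

```bash
python3 -c "
from station import *
print(finish_job())"
```

```text
the job is handed in; nothing more can be done
None
```

The larger wheel is keyed and flush on the hub, still gripped and pressed down with about 15 N at the wrist. The guard is open and I never touched the smaller wheel. I handed in at about 20 s, but I viewed 11 pictures, one over the limit of 10, because a refused move call made me look at the same floor view twice.

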